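# Release the ratchet and let the loaded lift stage down by its crank

### The job

The stage with the bottle is held up by the ratchet of the hand-cranked lift. Throw the pawl's lever over to the left, take the crank by its grip and wind it up just a touch until the jammed pawl springs clear, then keep hold and let the crank turn back slowly until the stage, with the bottle still standing on it, sits with its whole weight on the two rubber pads, and only then let go. Never let the stage run or drop even the last millimetre, do not force the crank back against the pawl or press the stage into the pads, and leave the lever over and the other things alone.

Things in the scene. Friction and masses are not known exactly. Their poses are not given: they have to be found in the camera images.
- lift: the hand-cranked lift, fixed: grey foot plate 170 (x) x 310 (y) x 12 mm, gearbox, two steel guide rods with a yoke (top 271 mm up, 22 mm right of the middle), stage on the right. Origin: middle of the foot plate's underside; x points away from the robot, y left, z up. Crank, ratchet wheel and pawl are on the gearbox's front (-x), left of the middle
- axle (a point): point on the crank's axle at the front of the arm's hub, 130 mm above the worktop; the axle runs along the lift's x. Seen from the front, turning the crank counter-clockwise (top of its circle to the left, +y) lowers the stage, clockwise winds it up: 16 mm of travel per radian, about 5 rad from start to rest. With the pawl clear, the stage runs away unless the crank is held
- grip_centre (a point): middle of the crank's black revolving grip: a cylinder 20 mm thick, 64 mm long, parallel to the lift's x, spinning freely on its pin, reaching forward from the crank arm. It runs on a circle of 50 mm radius round the axle; this point lies 33 mm in front of the axle point. It starts at any angle. Once the pawl is clear the load pushes it in the lowering direction with 6 to 11 N
- lever_knob (a point): centre of the black ball knob (16 mm) on the pawl lever, a steel rod standing up 66 mm from its pin at the upper left of the ratchet wheel, in the wheel's plane, 28 mm behind the axle point; free space above and 60 mm to either side. It starts leaning to the right (-y); pushed 39 mm to the left it is thrown over. It needs 2 to 4 N at the knob and stays where it is left
- pawl_lever (a joint): angle of the pawl lever (rad): 0 leaning right = pawl sprung into the ratchet wheel, 0.6 leaning left against its stop = pawl sprung away from the wheel
- pawl (a joint): angle of the pawl relative to its lever (rad); a light spring pulls it to -0.15. About 0 at the start; with the lever over about -0.6 while the load jams the pawl in the wheel, and about -0.15 once it has sprung clear, which happens when the crank is wound up a little until the hand carries the load (under 25 degrees)
- stage (a joint): how far the stage has come down from its starting height (m): 0 at the start; 0.073 to 0.087 when it sits on its two pads, whose height differs from time to time; negative (at most -0.015) when wound up. When it sits, the crank's load is gone and turning on would press it into the pads
- stage_centre (a point): middle of the stage's top face: a grey plate 110 (x) x 100 (y) x 12 mm with low lips, on the right of the lift, 114 mm above the worktop at the start and 27 to 41 mm at rest on two round black rubber pads (18 mm wide) that stand on the foot plate under it on adjusting screws, set to a height that differs by up to 14 mm from time to time, so it must be felt when it settles
- crank: the crank: dark steel arm (50 mm between centres) with its black grip, clamped on the shaft; origin on the axle 44 mm behind the axle point, x along the axle, z along the arm towards the grip
- shaft: the crank shaft with its toothed steel ratchet wheel (68 mm, 16 teeth, one tooth is 0.39 rad), on which the crank arm is clamped; origin on the axle 44 mm behind the axle point, its x along the axle. The pawl nose bears on it
- bottle_centre (a point): centre, half-way up, of the clear round bottle with white screw cap (52 mm wide, 112 mm tall) that stands loose on the stage
- dropper: bystander: small amber bottle with white cap, 30 mm wide, 78 mm tall, loose on the worktop in front of the lift; origin at its foot
- cup: bystander: low clear beaker, 56 mm wide, 76 mm tall, loose, in front of the stage; origin at its foot
- driver: bystander: screwdriver with orange handle, 150 mm long, 22 mm thick, lying loose in front of the crank; origin at its middle on the worktop

How it is judged:
By the outcome, as a careful person would: the job done as asked, in the order asked, and still so for the second after the job is handed in, with the robot touching nothing.
It also fails if it takes over 72 s, if anything falls off the work surface, if the arm or the gripper's body presses on something with over 40 N, if the wrist force passes 120 N, or if a joint passes its speed limit or range.

### The arm

A 6-joint arm with a two-finger parallel gripper is mounted at the origin on a cart in front of the work surface, level with it; the furniture and walls round the work are solid. World frame = base frame: x ahead of the robot, y to its left, z up, the work surface at z = 0. Lengths are in mm, angles in rad, forces in N, time in s.
With the tool pointing down it reaches from about 350 to 850 mm from the base axis. Payload 8.1 kg.
Tool frame: the origin (TCP) lies at the very end of the fingers, on their centre line; the grasp point (between the pads) lies 19 mm behind it (r.grip_depth is the distance from the TCP to the grasp point, in mm); z points along the fingers, y is the line along which they close (so a half turn about z gives the same grasp; the last joint's range is limited). The gripper opens to 85 mm and grips with 20 to 120 N. Pads are 22 mm wide; open, the fingers measure 114 mm over their backs; the gripper's body (76 mm by 85 mm) begins 54 mm behind the grasp point. The pads swing forward as they close: fully open they stand 13 mm farther back than shut.
Start: joints at [1.237, 0.13, 1.488, -0, 1.523, -0.085], TCP at [147.722, 581.535, 231.292] pointing down, gripper open.
Joint ranges: [-2.96, 2.96], [-0.89, 2.26], [0.02, 2.5], [-1.34, 4.48], [0, 2.73], [-2.66, 2.66]. Speed limits (rad/s): [2.39, 2.39, 2.79, 3.14, 3.14, 3.14].

### API

Orientations are given as a unit quaternion [x, y, z, w].
In Python, from rig import r gives the robot as it stands. The module is installed in compiled form; this text tells all that it offers.
- The arm moves only by the tool jog_arm, never from a script. Its argument "commands" is a list of rows, each a list of 5 numbers: the shift along the tool's x, y, z in mm, then the turn about the tool's z in degrees, then the finger opening in mm, from 0 to 85.4. In form: [[tx, ty, tz, spin, jaw], ...]. A call has 1 to 10 rows; each row is the pose to reach, as a shift and turn from the pose commanded when the call began, along the tool's axes at that moment; what a row does not reach only later rows make up. A row lasts 1/10 s, in which the tool goes at most 50 mm and 8.59 degrees, less where a joint would pass 70% of its speed; a pose out of reach is approached as far as the arm can. A call with a gripper value outside its range is refused whole. The fingers move at their own pace and stop on an object; "grip_force" is the grip in N (left out, the last holds). Time passes only in rows, so rows that repeat a pose let the fingers close. It gives the time, the measured TCP pose, the force, the opening and the grip force at its end, in the units of the state.
- r.sense(): the state, without advancing time (a new reading comes with each control period).
- r.read_camera(name): name is "scene" or "top"; returns a dict with "frame" (400x640x3 uint8, red, green, blue), "camera_matrix" (3x3 intrinsics, pixels), "D" ([k1, k2, p1, p2, k3] as OpenCV has them; the pictures are not rectified), "rvec" (rotation vector, rad) and "tvec" (3), from world to camera coordinates, as OpenCV has them. Camera axes: x right, y down, z forward; pixel columns grow to the right and rows downward; lengths in mm; the calibration is good to about 2 mm. A picture is of the moment at which its call begins. There is no depth.
- r.close_job(): hands the job in; it is judged then, once.
The state is a dict: "t": time; "joint_positions": joint angles; "qd": joint speeds; "effort": joint torques, N m; "eef_pos": TCP position; "orientation": TCP orientation; "force": force on the tool from outside, world axes, zero at the start; "moment": the same for the moment, N m; "gripper_width": finger opening in mm; "finger_force": force on a finger pad.
Only numpy, scipy, OpenCV 4.12 (cv2) and the standard library are available. Lean on these libraries where they do the work, as an engineer would, in place of code of your own. Each camera call takes 0.05 s, during which the arm holds its last target. There are 200 camera calls.

## Working session

There is one attempt and no reset: what is moved stays moved. The work goes in short steps, Python scripts to look and compute and a tool call to move; the robot and the scene stay as the last step left them, time stands still between calls to the robot, and variables do not carry over. Pictures are saved under pics/ and viewed, at most 10 in all, crops included, and the job is handed in when it is done.

Besides the shell and the picture viewer there is one more tool, called after "Emit:" by a JSON object that holds its "fn" and its "kwargs". jog_arm: Moves the arm, as the interface text tells. Its arguments: {"type":"object","properties":{"commands":{"type":"array"},"grip_force":{"type":"number"}},"required":["commands"]}

```bash
mkdir -p pics
cat > h.py <<'E'
import numpy as np, cv2
from rig import r
def snap(n,f):
    c=r.read_camera(n); cv2.imwrite(f,cv2.cvtColor(c['frame'],cv2.COLOR_RGB2BGR)); return c
def proj(c,P): return cv2.projectPoints(np.array(P,float).reshape(-1,3),np.array(c['rvec'],float),np.array(c['tvec'],float),np.array(c['camera_matrix']),np.array(c['D'],float))[0].reshape(-1,2)
def ray(c,uv):
    K=np.array(c['camera_matrix']);n=cv2.undistortPoints(np.array([[uv]],float),K,np.array(c['D'],float))[0,0]
    R=cv2.Rodrigues(np.array(c['rvec'],float))[0];o=-R.T@np.array(c['tvec'],float).ravel();d=R.T@np.array([*n,1]);return o,d/np.linalg.norm(d)
def atz(c,uv,z): o,d=ray(c,uv); return o+d*(z-o[2])/d[2]
def tri(rays):
    A=0;b=0
    for o,d in rays: M=np.eye(3)-np.outer(d,d);A=A+M;b=b+M@o
    return np.linalg.solve(A,b)
E
python3 - <<'E'
from h import *
for n in('scene','top'):
    c=snap(n,f'pics/{n}0.png'); o,d=ray(c,(320,200)); print(n,o,d)
print(r.sense())
E
```

```text
scene [ -73.08135741 -542.51307954  608.77152566] [ 0.70067497  0.47031609 -0.5365234 ]
top [ 348.84056348 -129.54298925 1095.06846343] [ 0.22368949 -0.03956234 -0.97385719]
{'t': 0.1, 'joint_positions': array([ 1.23661791e+00,  1.31105040e-01,  1.48919140e+00, -4.07753026e-05,
        1.52298430e+00, -8.54090200e-02]), 'qd': array([ 0.0001213 , -0.00123152, -0.00275329,  0.00152202,  0.00074603,
       -0.00065506]), 'effort': array([ 8.56979314e-04, -5.70950782e+01, -5.01940405e+01, -2.60245597e-04,
        8.16624379e-03, -4.63471480e-06]), 'eef_pos': array([147.5602404 , 581.05594221, 230.32619206]), 'orientation': array([ 1.24063179e-01,  9.92273962e-01, -8.29780252e-04, -1.55862428e-04]), 'force': array([0.14218364, 0.55371041, 0.59253832]), 'moment': array([0.02249196, 0.05251369, 0.04974147]), 'finger_force': 0.0, 'gripper_width': 85.29007472193642}
```

View pics/scene0.png

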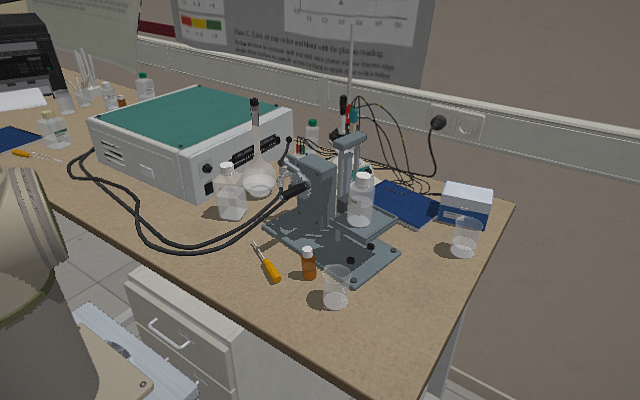

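View pics/top0.png

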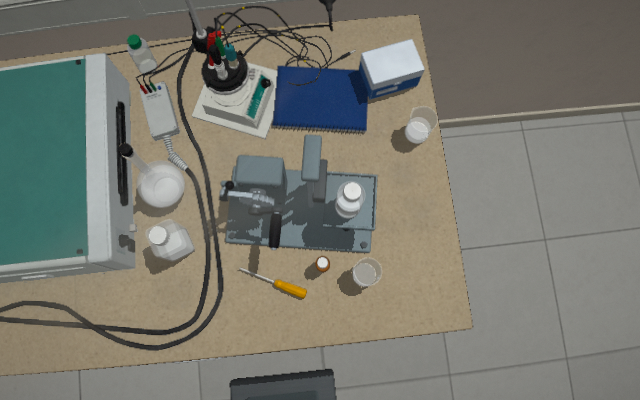

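The scene view shows the lift in the middle, with the grip near (293,190). In the top view the grip is near (275,229), the knob near (227,188) and the foot plate spans (228..376, 170..250). Next I'll enlarge both.

Run:
```python
import cv2,numpy as np
a=cv2.imread('pics/scene0.png')[120:300,230:410];b=cv2.imread('pics/top0.png')[125:285,210:390]
cv2.imwrite('pics/cs.png',cv2.resize(a,None,fx=3.3,fy=3.3,interpolation=cv2.INTER_CUBIC))
cv2.imwrite('pics/ct.png',cv2.resize(b,None,fx=3.7,fy=3.7,interpolation=cv2.INTER_CUBIC))
```

```text
(no output)
```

View pics/cs.png

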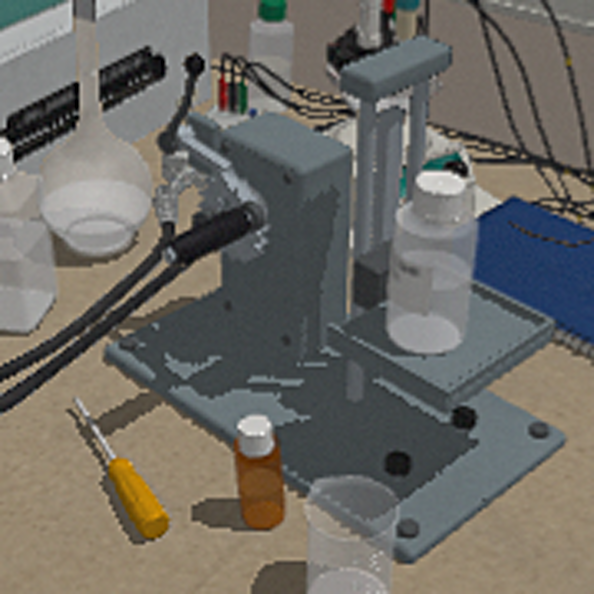

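View pics/ct.png

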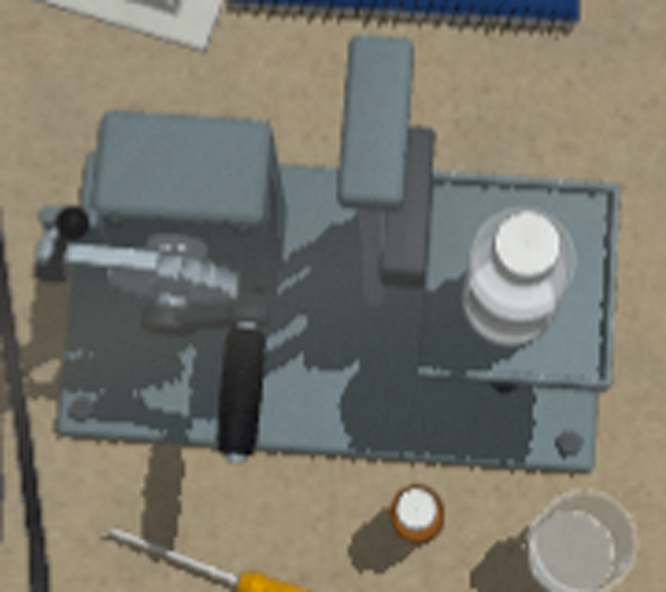

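The scene crop shows the grip from (172,253) to (250,213) and the knob at (195,63). In the top crop the grip runs from (237,450) to (247,328), the knob is at (73,222), and the foot plate's front corners are (58,434) and (592,470).

Run:
```python
from h import *
s=r.read_camera('scene');t=r.read_camera('top')
S=lambda u,v:ray(s,(230+u/3.3,120+v/3.3)); T=lambda u,v:ray(t,(210+u/3.7,125+v/3.7))
g=tri([S(213,233),T(243,390)]);gf=tri([S(172,253),T(237,452)]);gb=tri([S(250,213),T(247,328)]);k=tri([S(195,63),T(73,222)])
print('grip',g,gf,gb,'knob',k)
tp=lambda u,v:atz(t,(210+u/3.7,125+v/3.7),12)
fl,fr=tp(58,434),tp(592,470); print(fl,fr,np.linalg.norm(fl-fr))
d=(fl-fr)/np.linalg.norm(fl-fr); yaw=np.arctan2(-d[0],d[1]); print('yaw',yaw)
sp=lambda u,v:atz(s,(230+u/3.3,120+v/3.3),12)
print('scene corners FL,FR,BR',sp(106,350),sp(408,552),sp(565,437))
X=np.array([np.cos(yaw),np.sin(yaw),0]);Y=np.array([-X[1],X[0],0])
O=(fl+fr)/2+85*X;O[2]=0
for n,p in(('g',g),('gf',gf),('gb',gb),('k',k)): q=p-O; print(n,q@X,q@Y,q[2])
print('dropper top',atz(t,(210+416/3.7,125+508/3.7),78),'O',O)
```

```text
grip [516.03926794 -80.17544198 157.05935554] [484.61647401 -73.01355849 155.12058579] [547.42894646 -86.04405906 159.23801414] knob [589.21611909 -11.82077917 234.14282108]
[527.75775006  35.48033731  12.        ] [ 474.35225586 -265.79712901   12.        ] 305.97427755345734
yaw -0.17544104657449794
scene corners FL,FR,BR [522.00376309  29.809148    12.        ] [ 470.45881699 -264.36919646   12.        ] [ 629.68141509 -297.42833396   12.        ]
g -76.35175848423681 37.06134343635781 157.05935553985515
gf -108.54225419417689 38.628678698083476 155.12058578634208
gb -44.41959972214717 36.76164246082694 159.2380141404883
k -16.228986379392698 117.13920396527729 234.14282108007126
dropper top [ 456.76565868 -161.61039135   78.        ] O [ 584.75022349 -129.99450248    0.        ]
```

```bash
cat >> h.py <<'E'
yaw=-0.1755
X=np.array([np.cos(yaw),np.sin(yaw),0]);Y=np.array([-X[1],X[0],0]);Z=np.array([0,0,1.])
O=np.array([584.,-130,0])
from scipy.spatial.transform import Rotation as Rn
def L(p): q=np.array(p)-O; return np.round([q@X,q@Y,q[2]],1)
def W(l): return O+l[0]*X+l[1]*Y+l[2]*Z
def st():
    s=r.sense();Rm=Rn.from_quat(s['orientation']).as_matrix()
    f=np.array(s['force']); print('t',round(s['t'],2),'L',L(s['eef_pos']),'F_L',np.round([f@X,f@Y,f[2]],1),'w',round(s['gripper_width'],1),'pad',round(s['finger_force'],1),'spin_err',np.degrees(np.arctan2(Rm[:,1]@X,Rm[:,1]@Y)).round(2)); return s,Rm
E
python3 - <<'E'
from h import *
s=r.read_camera('scene');t=r.read_camera('top')
S=lambda u,v:ray(s,(230+u/3.3,120+v/3.3)); T=lambda u,v:ray(t,(210+u/3.7,125+v/3.7))
for n,a,b in(('gbx FR',(320,175),(268,222)),('gbx FL',(222,140),(97,215)),('hub',(200,217),(165,320))): p=tri([S(*a),T(*b)]);print(n,L(p))
q,Rm=st()
for l in [(-15,72,330),(-15,72,226)]: print(Rm.T@(W(l)-q['eef_pos']))
E
```

```text
gbx FR [ 10.8  28.  170.5]
gbx FL [  6.8 117.2 166.7]
hub [-41.2  84.  135.9]
t 0.3 L [-553.8  624.2  230.9] F_L [ 0.5 -0.7  0. ] w 85.5 pad 0.0 spin_err 4.2
[-577.81825936 -511.36542543  -98.79881834]
[-577.82472075 -511.30097014    5.20116148]
```

Emit:
{"fn": "jog_arm", "kwargs": {"commands": [[0,0,-50,-4.2,0],[0,0,-99,-4.2,0],[-40,-35,-99,-4.2,0],[-78,-67,-99,-4.2,0],[-115,-100,-99,-4.2,0],[-152,-133,-99,-4.2,0],[-190,-167,-99,-4.2,0],[-228,-200,-99,-4.2,0],[-265,-233,-99,-4.2,0],[-303,-266,-99,-4.2,0]]}}

```text
t: 1.3
eef_pos: [374.7, 250.0, 330.6]
orientation: [0.087, 0.996, 0.0, 0.0]
force: [0.2, -0.3, 0.7]
gripper_width: -0.0
finger_force: 0.0
```

Run:
```python
from h import *
q,Rm=st(); print(Rm.T@(W((-15,72,330))-q['eef_pos']))
```

```text
t 1.3 L [-272.4  337.6  330.6] F_L [ 0.2 -0.3  0.7] w -0.0 pad 0.0 spin_err -0.02
[-257.34558494 -265.66642799    0.5868634 ]
```

Emit:
{"fn": "jog_arm", "kwargs": {"commands": [[-34,-36,0,0,0],[-68,-71,0,0,0],[-103,-106,0,0,0],[-137,-142,0,0,0],[-172,-178,0,0,0],[-206,-213,0,0,0],[-240,-248,0,0,0],[-257,-265,0,0,0],[-257,-265,50,0,0],[-257,-265,90,0,0]]}}

```text
t: 2.3
eef_pos: [581.6, -55.3, 239.3]
orientation: [0.089, 0.996, -0.0, 0.001]
force: [0.3, 0.2, -1.3]
gripper_width: 0.4
finger_force: 0.0
```

Run:
```python
from h import *
q,Rm=st()
a=snap('scene','x.png')['frame'][100:250,220:370];b=snap('top','y.png')['frame'][140:290,200:350]
cv2.imwrite('pics/m1.png',cv2.resize(np.hstack([a,b])[:,:,::-1],None,fx=2.6,fy=2.6,interpolation=cv2.INTER_CUBIC))
```

```text
t 2.3 L [-15.4  73.1 239.3] F_L [ 0.3  0.2 -1.3] w 0.4 pad 0.0 spin_err 0.11
```

View pics/m1.png

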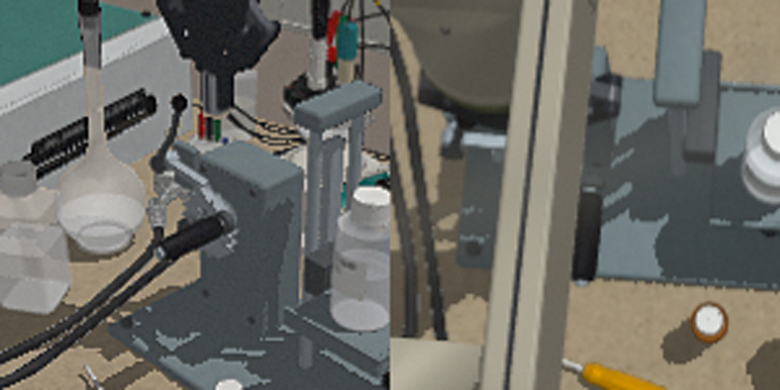

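Left half: the closed fingers are at (218,95), to the right of the knob at (178,102) and clear of the gearbox. I'll go down and push left.

Emit:
{"fn": "jog_arm", "kwargs": {"commands": [[0,0,10,0,0],[0,0,15,0,0],[0,6,15,0,0],[0,12,15,0,0],[0,18,15,0,0],[0,24,15,0,0],[0,30,15,0,0],[0,36,15,0,0],[0,42,15,0,0],[0,46,15,0,0]]}}

```text
t: 3.4
eef_pos: [589.0, -8.2, 225.3]
orientation: [0.088, 0.996, 0.0, -0.0]
force: [-0.5, -1.8, 2.3]
gripper_width: -0.0
finger_force: 1.2
```

Run:
```python
from h import *
st()
```

```text
t 3.4 L [-16.4 120.8 225.3] F_L [-0.1 -1.9  2.3] w -0.0 pad 1.2 spin_err -0.01
```

Contact is light, about 2 N. I'll continue until the stop.

Emit:
{"fn": "jog_arm", "kwargs": {"commands": [[0,4,0,0,0],[0,8,0,0,0],[0,11,0,0,0],[0,13,0,0,0],[0,13,0,0,0]]}}

```text
t: 3.9
eef_pos: [591.0, 4.3, 224.8]
orientation: [0.088, 0.996, 0.0, -0.0]
force: [0.1, -1.2, -0.4]
gripper_width: -0.1
finger_force: 0.5
```

Run:
```python
from h import *
st()
a=snap('scene','x.png')['frame'][100:250,220:370]
cv2.imwrite('pics/m2.png',cv2.resize(a[:,:,::-1],None,fx=3.6,fy=3.6,interpolation=cv2.INTER_CUBIC))
```

```text
t 3.9 L [-16.6 133.5 224.8] F_L [ 0.3 -1.2 -0.4] w -0.1 pad 0.5 spin_err -0.01
```

View pics/m2.png

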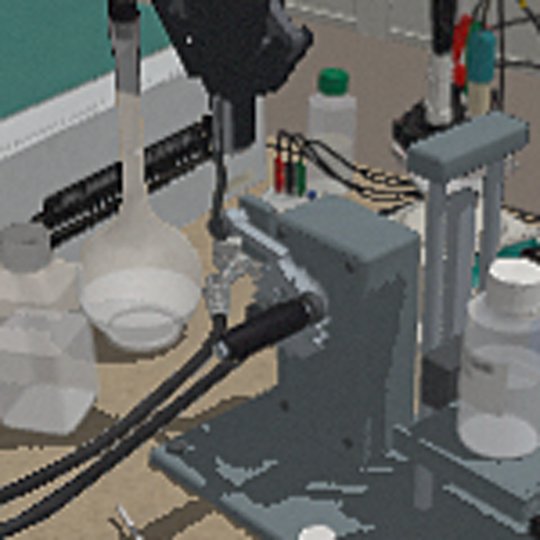

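The lever at (220,160) looks about upright and isn't at its stop yet. I'll keep pushing in small steps.

Emit:
{"fn": "jog_arm", "kwargs": {"commands": [[0,4,0,0,0],[0,8,0,0,0],[0,11,0,0,0],[0,13,0,0,0],[0,13,0,0,0]]}}

```text
t: 4.45
eef_pos: [592.1, 10.6, 224.7]
orientation: [0.09, 0.996, -0.005, -0.001]
force: [-6.0, -29.5, 0.5]
gripper_width: -0.3
finger_force: 14.5
```

Emit:
{"fn": "jog_arm", "kwargs": {"commands": [[0,2,0,0,0],[0,4,0,0,0],[0,4,0,0,0]]}}

```text
t: 4.75
eef_pos: [592.4, 11.5, 224.6]
orientation: [0.091, 0.996, -0.007, -0.002]
force: [-8.7, -40.3, 1.4]
gripper_width: 0.3
finger_force: 20.5
```

Run:
```python
from h import *
st()
a=snap('scene','x.png')['frame'][100:250,220:370]
cv2.imwrite('pics/m3.png',cv2.resize(a[:,:,::-1],None,fx=3.6,fy=3.6,interpolation=cv2.INTER_CUBIC))
```

```text
t 4.75 L [-16.5 140.8 224.6] F_L [ -1.5 -41.3   1.4] w 0.3 pad 20.5 spin_err 0.36
```

View pics/m3.png

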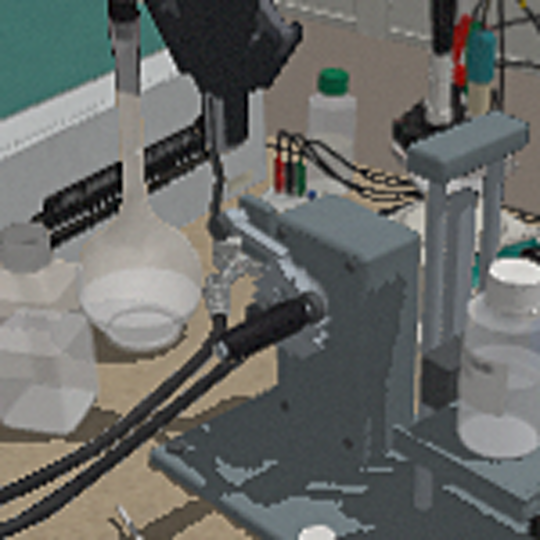

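The fingers are now on the stop (41 N) and the lever leans left at (217,190). I'll back off and go up and forward.

Emit:
{"fn": "jog_arm", "kwargs": {"commands": [[0,-15,0,0,0],[0,-40,0,0,0],[0,-40,-40,0,0],[0,-40,-70,0,0],[35,-75,-70,0,85],[74,-110,-70,0,85],[74,-113,-70,0,85]]}}

```text
t: 5.5
eef_pos: [498.0, -78.7, 294.8]
orientation: [0.088, 0.996, -0.0, -0.001]
force: [0.7, -1.5, 0.9]
gripper_width: 43.3
finger_force: 0.0
```

Run:
```python
from h import *
q,Rm=st(); print(Rm.T@(W((-90,37.5,138))-q['eef_pos']))
a=snap('scene','x.png')['frame'][100:250,220:370];b=snap('top','y.png')['frame'][140:290,200:350]
cv2.imwrite('pics/m4.png',cv2.resize(np.hstack([a,b])[:,:,::-1],None,fx=2.6,fy=2.6,interpolation=cv2.INTER_CUBIC))
```

```text
t 5.5 L [-93.7  35.5 294.8] F_L [ 0.9 -1.3  0.9] w 43.3 pad 0.0 spin_err 0.1
[ -4.01030252   2.08891027 156.75824319]
```

View pics/m4.png

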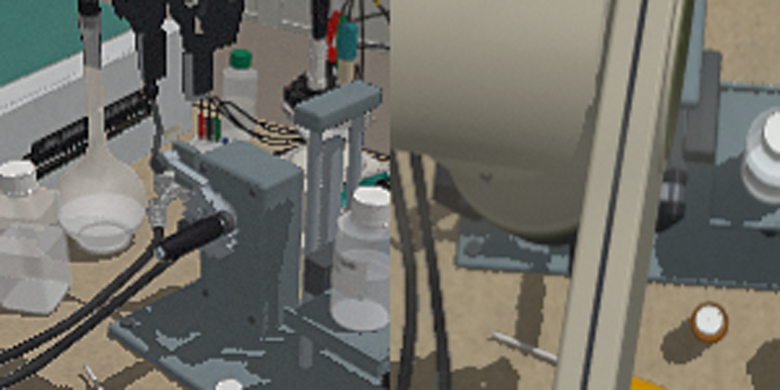

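The lever is still over, with its rod at (157,125). The open fingers sit above the grip at (195,240), so I'll go down and close.

Emit:
{"fn": "jog_arm", "kwargs": {"commands": [[-3,2,40,0,60],[-3,2,80,0,60],[-3,2,115,0,60],[-3,2,140,0,60],[-3,2,153,0,60],[-3,2,157,0,60],[-3,2,157,0,60]]}}

```text
t: 6.3
eef_pos: [505.6, -75.8, 138.8]
orientation: [0.087, 0.996, 0.0, 0.0]
force: [0.7, 0.1, 0.1]
gripper_width: 60.1
finger_force: 0.0
```

Emit:
{"fn": "jog_arm", "kwargs": {"commands": [[0,0,0,0,40],[0,0,0,0,30],[0,0,0,0,24],[0,0,0,0,15],[0,0,0,0,15]], "grip_force": 30}}

```text
t: 6.8
eef_pos: [505.5, -76.0, 139.1]
orientation: [0.088, 0.996, 0.0, 0.001]
force: [1.5, 1.9, 2.6]
gripper_width: 18.8
finger_force: 30.1
```

Run:
```python
from h import *
st()
```

```text
t 6.8 L [-86.7  39.4 139.1] F_L [1.2 2.1 2.6] w 18.8 pad 30.1 spin_err 0.01
```

```bash
cat >> h.py <<'E'
def rows(p0,p1,n=10,R=50):
    a=np.radians(p0);print(p0,'->',p1,[[0,round(-R*(np.cos(b)-np.cos(a)),1),round(-R*(np.sin(b)-np.sin(a)),1),0,15] for b in np.radians(np.linspace(p0,p1,n+1)[1:])])
def frc(phi):
    s,_=st();f=s['force'];y=np.dot(f,Y);z=f[2];c,n=np.cos(np.radians(phi)),np.sin(np.radians(phi))
    print('radial out',round(-y*c+z*n,1),'tangential(lowering)',round(y*n+z*c,1))
E
python3 - <<'E'
from h import *
rows(33.4,23.4,5);rows(23.4,15.4,4)
E
```

```text
33.4 -> 23.4 [[0, np.float64(-0.9), np.float64(1.5), 0, 15], [0, np.float64(-1.8), np.float64(3.0), 0, 15], [0, np.float64(-2.6), np.float64(4.5), 0, 15], [0, np.float64(-3.4), np.float64(6.1), 0, 15], [0, np.float64(-4.1), np.float64(7.7), 0, 15]]
23.4 -> 15.4 [[0, np.float64(-0.7), np.float64(1.6), 0, 15], [0, np.float64(-1.3), np.float64(3.2), 0, 15], [0, np.float64(-1.8), np.float64(4.9), 0, 15], [0, np.float64(-2.3), np.float64(6.6), 0, 15]]
```

Emit:
{"fn": "jog_arm", "kwargs": {"commands": [[0,0,0,0,15],[0,0,0,0,15],[0,-0.9,1.5,0,15],[0,-1.8,3.0,0,15],[0,-2.6,4.5,0,15],[0,-3.4,6.1,0,15],[0,-4.1,7.7,0,15],[0,-4.1,7.7,0,15]], "grip_force": 60}}

```text
t: 7.6
eef_pos: [504.8, -79.7, 131.4]
orientation: [0.087, 0.996, 0.0, 0.001]
force: [1.1, 4.9, 7.5]
gripper_width: 17.8
finger_force: 59.1
```

Run:
```python
from h import *
frc(23.4)
a=snap('scene','x.png')['frame'][120:240,230:350]
cv2.imwrite('pics/m5.png',cv2.resize(a[:,:,::-1],None,fx=4.8,fy=4.8,interpolation=cv2.INTER_CUBIC))
```

```text
t 7.6 L [-86.7  35.7 131.4] F_L [0.2 5.  7.5] w 17.8 pad 59.1 spin_err -0.02
radial out -1.7 tangential(lowering) 8.9
```

View pics/m5.png

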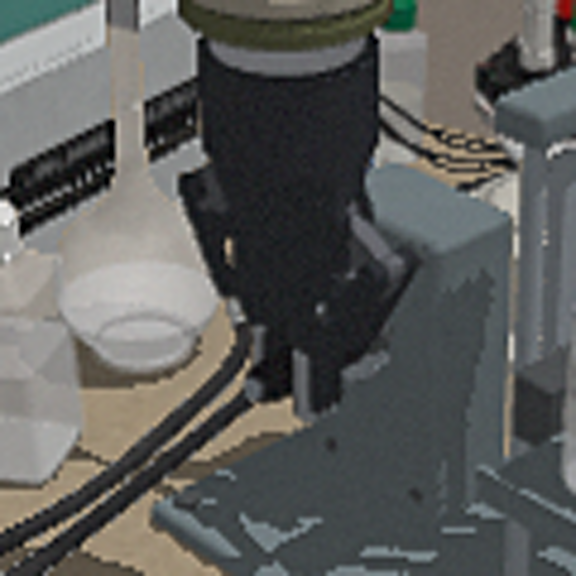

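The gripper hides the pawl and holds the grip at (290,370). The tangential load is 8.9 N, so the hand is carrying it. I'll wind up a little more to be sure the pawl is clear.

Emit:
{"fn": "jog_arm", "kwargs": {"commands": [[0,-0.7,1.6,0,15],[0,-1.3,3.2,0,15],[0,-1.8,4.9,0,15],[0,-2.3,6.6,0,15],[0,-2.3,6.6,0,15]]}}

```text
t: 8.15
eef_pos: [504.5, -82.0, 124.9]
orientation: [0.087, 0.996, 0.0, 0.001]
force: [0.5, 5.5, 7.7]
gripper_width: 18.3
finger_force: 59.2
```

```bash
sed -i 's/print(p0,.*$/import json;print(p0,"->",p1,json.dumps([[0,float(round(-R*(np.cos(b)-np.cos(a)),1)),float(round(-R*(np.sin(b)-np.sin(a)),1)),0,15] for b in np.radians(np.linspace(p0,p1,n+1)[1:])]))/' h.py
python3 - <<'E'
from h import *
frc(15.4)
rows(15.4,35.4)
E
```

```text
t 8.15 L [-86.6  33.3 124.9] F_L [-0.4  5.5  7.7] w 18.3 pad 59.2 spin_err -0.02
radial out -3.3 tangential(lowering) 8.9
15.4 -> 35.4 [[0, 0.5, -1.7, 0, 15], [0, 1.0, -3.3, 0, 15], [0, 1.7, -5.0, 0, 15], [0, 2.3, -6.6, 0, 15], [0, 3.0, -8.2, 0, 15], [0, 3.8, -9.7, 0, 15], [0, 4.6, -11.3, 0, 15], [0, 5.5, -12.8, 0, 15], [0, 6.5, -14.2, 0, 15], [0, 7.4, -15.7, 0, 15]]
```

Constant load; now I'll lower slowly, about 17 mm/s at the grip.

Emit:
{"fn": "jog_arm", "kwargs": {"commands": [[0,0.5,-1.7,0,15],[0,1.0,-3.3,0,15],[0,1.7,-5.0,0,15],[0,2.3,-6.6,0,15],[0,3.0,-8.2,0,15],[0,3.8,-9.7,0,15],[0,4.6,-11.3,0,15],[0,5.5,-12.8,0,15],[0,6.5,-14.2,0,15],[0,7.4,-15.7,0,15]]}}

```text
t: 9.15
eef_pos: [505.6, -74.8, 140.7]
orientation: [0.088, 0.996, 0.0, 0.001]
force: [0.5, 5.7, 6.5]
gripper_width: 17.9
finger_force: 59.1
```

Run:
```python
from h import *
frc(35.4)
rows(35.4,57.4)
```

```text
t 9.15 L [-86.8  40.7 140.7] F_L [-0.5  5.7  6.5] w 17.9 pad 59.1 spin_err -0.01
radial out -0.9 tangential(lowering) 8.6
35.4 -> 57.4 [[0, 1.1, -1.5, 0, 15], [0, 2.3, -3.0, 0, 15], [0, 3.6, -4.5, 0, 15], [0, 4.9, -5.9, 0, 15], [0, 6.3, -7.2, 0, 15], [0, 7.7, -8.5, 0, 15], [0, 9.2, -9.8, 0, 15], [0, 10.7, -11.0, 0, 15], [0, 12.2, -12.1, 0, 15], [0, 13.8, -13.2, 0, 15]]
```

Emit:
{"fn": "jog_arm", "kwargs": {"commands": [[0,1.1,-1.5,0,15],[0,2.3,-3.0,0,15],[0,3.6,-4.5,0,15],[0,4.9,-5.9,0,15],[0,6.3,-7.2,0,15],[0,7.7,-8.5,0,15],[0,9.2,-9.8,0,15],[0,10.7,-11.0,0,15],[0,12.2,-12.1,0,15],[0,13.8,-13.2,0,15]]}}

```text
t: 10.15
eef_pos: [507.8, -61.1, 153.9]
orientation: [0.087, 0.996, 0.0, 0.001]
force: [-1.0, 4.3, 8.8]
gripper_width: 18.3
finger_force: 59.2
```

Run:
```python
from h import *
frc(57.4)
rows(57.4,82.4);rows(82.4,107.4)
```

```text
t 10.15 L [-87.   54.6 153.9] F_L [-1.7  4.1  8.8] w 18.3 pad 59.2 spin_err -0.02
radial out 5.2 tangential(lowering) 8.2
57.4 -> 82.4 [[0, 1.9, -1.1, 0, 15], [0, 3.8, -2.2, 0, 15], [0, 5.7, -3.2, 0, 15], [0, 7.7, -4.0, 0, 15], [0, 9.8, -4.8, 0, 15], [0, 11.8, -5.5, 0, 15], [0, 13.9, -6.2, 0, 15], [0, 16.0, -6.7, 0, 15], [0, 18.2, -7.1, 0, 15], [0, 20.3, -7.4, 0, 15]]
82.4 -> 107.4 [[0, 2.2, -0.2, 0, 15], [0, 4.3, -0.4, 0, 15], [0, 6.5, -0.4, 0, 15], [0, 8.7, -0.4, 0, 15], [0, 10.9, -0.3, 0, 15], [0, 13.1, -0.0, 0, 15], [0, 15.2, 0.3, 0, 15], [0, 17.3, 0.7, 0, 15], [0, 19.5, 1.2, 0, 15], [0, 21.6, 1.8, 0, 15]]
```

Emit:
{"fn": "jog_arm", "kwargs": {"commands": [[0,1.9,-1.1,0,15],[0,3.8,-2.2,0,15],[0,5.7,-3.2,0,15],[0,7.7,-4.0,0,15],[0,9.8,-4.8,0,15],[0,11.8,-5.5,0,15],[0,13.9,-6.2,0,15],[0,16.0,-6.7,0,15],[0,18.2,-7.1,0,15],[0,20.3,-7.4,0,15]]}}

```text
t: 11.15
eef_pos: [511.4, -40.3, 161.5]
orientation: [0.087, 0.996, 0.001, 0.0]
force: [-2.4, 8.1, 11.5]
gripper_width: 18.4
finger_force: 59.5
```

Run:
```python
from h import *
frc(82.4)
from scipy.optimize import least_squares as ls
s=r.sense();P=np.array([[39.4,139.1],[35.7,131.4],[33.3,124.9],[40.7,140.7],[54.6,153.9],L(s['eef_pos'])[1:]])
o=ls(lambda c:np.hypot(*(P-c).T)-50,[81,112]);c=o.x;print(c,o.fun,np.degrees(np.arctan2(P[:,1]-c[1],c[0]-P[:,0])))
```

```text
t 11.15 L [-87.2  75.7 161.5] F_L [-3.7  7.5 11.5] w 18.4 pad 59.5 spin_err -0.05
radial out 10.4 tangential(lowering) 9.0
[ 81.55793021 111.85333095] [ 0.19633506 -0.15000468 -0.0095669   0.01500551 -0.05350484 -0.00892986] [32.87458487 23.08583786 15.12841669 35.22299977 57.33431912 83.27064686]
```

Emit:
{"fn": "jog_arm", "kwargs": {"commands": [[0,2.3,-0.6,0,15],[0,4.5,-1.1,0,15],[0,6.8,-1.4,0,15],[0,9.1,-1.8,0,15],[0,11.4,-2.1,0,15],[0,13.7,-2.0,0,15],[0,15.9,-1.7,0,15],[0,18.1,-1.3,0,15],[0,20.4,-0.8,0,15],[0,22.6,-0.2,0,15]]}}

```text
t: 12.15
eef_pos: [515.5, -17.8, 160.1]
orientation: [0.087, 0.996, 0.001, 0.001]
force: [7.1, 8.2, -2.4]
gripper_width: 17.7
finger_force: 58.6
```

Run:
```python
from h import *
frc(107.4)
rows(107.4,132.4);rows(132.4,157.4)
```

```text
t 12.15 L [-87.   98.5 160.1] F_L [ 5.6  9.3 -2.4] w 17.7 pad 58.6 spin_err -0.06
radial out 0.5 tangential(lowering) 9.6
107.4 -> 132.4 [[0, 2.1, 0.7, 0, 15], [0, 4.1, 1.5, 0, 15], [0, 6.1, 2.4, 0, 15], [0, 8.1, 3.3, 0, 15], [0, 10.0, 4.4, 0, 15], [0, 11.8, 5.5, 0, 15], [0, 13.7, 6.7, 0, 15], [0, 15.4, 8.0, 0, 15], [0, 17.1, 9.4, 0, 15], [0, 18.8, 10.8, 0, 15]]
132.4 -> 157.4 [[0, 1.6, 1.5, 0, 15], [0, 3.1, 3.1, 0, 15], [0, 4.5, 4.7, 0, 15], [0, 5.9, 6.4, 0, 15], [0, 7.2, 8.2, 0, 15], [0, 8.4, 10.0, 0, 15], [0, 9.5, 11.8, 0, 15], [0, 10.6, 13.8, 0, 15], [0, 11.6, 15.7, 0, 15], [0, 12.4, 17.7, 0, 15]]
```

Emit:
{"fn": "jog_arm", "kwargs": {"commands": [[0,2.1,0.7,0,15],[0,4.1,1.5,0,15],[0,6.1,2.4,0,15],[0,8.1,3.3,0,15],[0,10.0,4.4,0,15],[0,11.8,5.5,0,15],[0,13.7,6.7,0,15],[0,15.4,8.0,0,15],[0,17.1,9.4,0,15],[0,18.8,10.8,0,15]]}}

```text
t: 13.15
eef_pos: [518.7, 0.3, 148.7]
orientation: [0.087, 0.996, 0.001, 0.0]
force: [8.5, 5.2, -6.2]
gripper_width: 18.3
finger_force: 58.7
```

Run:
```python
from h import *
frc(132.4)
```

```text
t 13.15 L [-87.1 116.9 148.7] F_L [ 7.4  6.6 -6.2] w 18.3 pad 58.7 spin_err -0.04
radial out -0.2 tangential(lowering) 9.1
```

Emit:
{"fn": "jog_arm", "kwargs": {"commands": [[-0.2,1.6,1.5,0,15],[-0.4,3.1,3.1,0,15],[-0.6,4.5,4.7,0,15],[-0.8,5.9,6.4,0,15],[-1.0,7.2,8.2,0,15],[-1.2,8.4,10.0,0,15],[-1.4,9.5,11.8,0,15],[-1.5,10.6,13.8,0,15],[-1.6,11.6,15.7,0,15],[-1.7,12.4,17.7,0,15]]}}

```text
t: 14.15
eef_pos: [520.9, 12.1, 129.8]
orientation: [0.087, 0.996, 0.001, -0.002]
force: [4.9, 5.6, -8.8]
gripper_width: 18.2
finger_force: 58.7
```

Run:
```python
from h import *
frc(157.4)
rows(157.4,182.4);rows(182.4,207.4)
```

```text
t 14.15 L [-87.  128.9 129.8] F_L [ 3.9  6.4 -8.8] w 18.2 pad 58.7 spin_err -0.03
radial out 2.5 tangential(lowering) 10.6
157.4 -> 182.4 [[0, 0.8, 2.0, 0, 15], [0, 1.5, 4.1, 0, 15], [0, 2.1, 6.2, 0, 15], [0, 2.6, 8.3, 0, 15], [0, 3.1, 10.4, 0, 15], [0, 3.4, 12.6, 0, 15], [0, 3.6, 14.8, 0, 15], [0, 3.8, 16.9, 0, 15], [0, 3.8, 19.1, 0, 15], [0, 3.8, 21.3, 0, 15]]
182.4 -> 207.4 [[0, -0.1, 2.2, 0, 15], [0, -0.4, 4.3, 0, 15], [0, -0.7, 6.5, 0, 15], [0, -1.1, 8.6, 0, 15], [0, -1.6, 10.8, 0, 15], [0, -2.2, 12.9, 0, 15], [0, -2.9, 14.9, 0, 15], [0, -3.7, 17.0, 0, 15], [0, -4.6, 19.0, 0, 15], [0, -5.6, 20.9, 0, 15]]
```

Emit:
{"fn": "jog_arm", "kwargs": {"commands": [[0,0.8,2.0,0,15],[-0.2,1.5,4.1,0,15],[-0.3,2.1,6.2,0,15],[-0.4,2.7,8.3,0,15],[-0.5,3.2,10.4,0,15],[-0.5,3.6,12.6,0,15],[-0.5,3.9,14.8,0,15],[-0.5,4.1,16.9,0,15],[-0.5,4.1,19.1,0,15],[-0.5,4.1,21.3,0,15]]}}

```text
t: 15.15
eef_pos: [521.9, 15.1, 109.7]
orientation: [0.088, 0.996, -0.0, -0.002]
force: [-4.2, 3.2, -10.6]
gripper_width: 18.4
finger_force: 58.7
```

Run:
```python
from h import *
frc(182.4)
```

```text
t 15.15 L [-86.5 132.  109.7] F_L [ -4.7   2.4 -10.6] w 18.4 pad 58.7 spin_err 0.0
radial out 2.9 tangential(lowering) 10.5
```

Emit:
{"fn": "jog_arm", "kwargs": {"commands": [[0.2,-0.1,2.2,0,15],[0.4,-0.4,4.3,0,15],[0.6,-0.7,6.5,0,15],[0.8,-1.1,8.6,0,15],[0.9,-1.6,10.8,0,15],[1.0,-2.2,12.9,0,15],[1.0,-2.9,14.9,0,15],[1.1,-3.7,17.0,0,15],[1.1,-4.6,19.0,0,15],[1.2,-5.5,20.9,0,15]]}}

```text
t: 16.15
eef_pos: [520.8, 9.1, 89.5]
orientation: [0.088, 0.996, -0.001, -0.0]
force: [-5.2, -2.2, -9.7]
gripper_width: 17.8
finger_force: 58.9
```

Run:
```python
from h import *
frc(207.4)
rows(207.4,229.4);rows(229.4,249.4)
```

```text
t 16.15 L [-86.5 126.   89.5] F_L [-4.7 -3.  -9.7] w 17.8 pad 58.9 spin_err 0.02
radial out 1.8 tangential(lowering) 10.0
207.4 -> 229.4 [[0, -0.9, 1.7, 0, 15], [0, -1.9, 3.3, 0, 15], [0, -2.9, 4.9, 0, 15], [0, -4.0, 6.5, 0, 15], [0, -5.2, 8.0, 0, 15], [0, -6.4, 9.5, 0, 15], [0, -7.7, 11.0, 0, 15], [0, -9.0, 12.3, 0, 15], [0, -10.4, 13.7, 0, 15], [0, -11.9, 15.0, 0, 15]]
229.4 -> 249.4 [[0, -1.3, 1.1, 0, 15], [0, -2.7, 2.2, 0, 15], [0, -4.1, 3.2, 0, 15], [0, -5.6, 4.2, 0, 15], [0, -7.1, 5.1, 0, 15], [0, -8.6, 5.9, 0, 15], [0, -10.2, 6.7, 0, 15], [0, -11.7, 7.5, 0, 15], [0, -13.3, 8.2, 0, 15], [0, -14.9, 8.8, 0, 15]]
```

Emit:
{"fn": "jog_arm", "kwargs": {"commands": [[0.2,-0.9,1.7,0,15],[0.4,-1.9,3.3,0,15],[0.6,-2.9,4.9,0,15],[0.7,-4.0,6.5,0,15],[0.8,-5.2,8.0,0,15],[0.9,-6.4,9.5,0,15],[1.0,-7.7,11.0,0,15],[1.0,-9.0,12.3,0,15],[1.0,-10.4,13.7,0,15],[1.0,-11.9,15.0,0,15]]}}

```text
t: 17.15
eef_pos: [518.6, -2.6, 75.2]
orientation: [0.088, 0.996, -0.001, 0.001]
force: [-3.5, -5.1, -8.8]
gripper_width: 18.3
finger_force: 59.1
```

Emit:
{"fn": "jog_arm", "kwargs": {"commands": [[0,-1.3,1.1,0,15],[0,-2.7,2.2,0,15],[0,-4.1,3.2,0,15],[0,-5.6,4.2,0,15],[0,-7.1,5.1,0,15],[0,-8.6,5.9,0,15],[0,-10.2,6.7,0,15],[0,-11.7,7.5,0,15],[0,-13.3,8.2,0,15],[0,-14.9,8.8,0,15]]}}

```text
t: 18.15
eef_pos: [515.9, -17.7, 66.5]
orientation: [0.088, 0.996, -0.001, 0.001]
force: [-4.9, -6.5, -6.3]
gripper_width: 18.6
finger_force: 59.3
```

Run:
```python
from h import *
frc(249.4)
rows(249.4,267.4);rows(267.4,282.4)
```

```text
t 18.15 L [-86.7  98.7  66.5] F_L [-3.7 -7.3 -6.3] w 18.6 pad 59.3 spin_err 0.03
radial out 3.4 tangential(lowering) 9.0
249.4 -> 267.4 [[0, -1.5, 0.5, 0, 15], [0, -3.0, 1.0, 0, 15], [0, -4.5, 1.4, 0, 15], [0, -6.0, 1.8, 0, 15], [0, -7.5, 2.2, 0, 15], [0, -9.1, 2.5, 0, 15], [0, -10.6, 2.7, 0, 15], [0, -12.2, 2.9, 0, 15], [0, -13.8, 3.0, 0, 15], [0, -15.3, 3.1, 0, 15]]
267.4 -> 282.4 [[0, -1.3, 0.0, 0, 15], [0, -2.6, 0.1, 0, 15], [0, -3.9, 0.0, 0, 15], [0, -5.2, -0.0, 0, 15], [0, -6.5, -0.1, 0, 15], [0, -7.8, -0.3, 0, 15], [0, -9.1, -0.4, 0, 15], [0, -10.4, -0.6, 0, 15], [0, -11.7, -0.9, 0, 15], [0, -13.0, -1.1, 0, 15]]
```

Emit:
{"fn": "jog_arm", "kwargs": {"commands": [[0.1,-1.5,0.5,0,15],[0.2,-3.0,1.0,0,15],[0.3,-4.5,1.5,0,15],[0.4,-6.0,2.0,0,15],[0.5,-7.5,2.4,0,15],[0.6,-9.1,2.8,0,15],[0.7,-10.6,3.1,0,15],[0.7,-12.2,3.4,0,15],[0.7,-13.8,3.5,0,15],[0.7,-15.3,3.6,0,15]]}}

```text
t: 19.15
eef_pos: [513.2, -33.1, 63.6]
orientation: [0.088, 0.996, -0.001, 0.001]
force: [-4.7, -8.6, -4.4]
gripper_width: 18.1
finger_force: 59.6
```

Emit:
{"fn": "jog_arm", "kwargs": {"commands": [[0,-1.3,0.0,0,15],[0,-2.6,0.0,0,15],[0,-3.9,0.0,0,15],[0,-5.2,0.0,0,15],[0,-6.5,-0.1,0,15],[0,-7.8,-0.3,0,15],[0,-9.1,-0.4,0,15],[0,-10.4,-0.6,0,15],[0,-11.7,-0.9,0,15],[0,-13.0,-1.1,0,15]]}}

```text
t: 20.15
eef_pos: [511.0, -46.1, 65.0]
orientation: [0.088, 0.996, -0.001, 0.001]
force: [-6.4, -9.5, -2.2]
gripper_width: 18.2
finger_force: 59.8
```

Run:
```python
from h import *
frc(282.4)
rows(282.4,291.4);rows(291.4,300.4);rows(300.4,309.4)
```

```text
t 20.15 L [-86.5  69.8  65. ] F_L [ -4.7 -10.4  -2.2] w 18.2 pad 59.8 spin_err 0.04
radial out 4.4 tangential(lowering) 9.7
282.4 -> 291.4 [[0, -0.8, -0.2, 0, 15], [0, -1.5, -0.4, 0, 15], [0, -2.3, -0.6, 0, 15], [0, -3.0, -0.8, 0, 15], [0, -3.8, -1.0, 0, 15], [0, -4.5, -1.2, 0, 15], [0, -5.3, -1.5, 0, 15], [0, -6.0, -1.7, 0, 15], [0, -6.8, -2.0, 0, 15], [0, -7.5, -2.3, 0, 15]]
291.4 -> 300.4 [[0, -0.7, -0.3, 0, 15], [0, -1.5, -0.6, 0, 15], [0, -2.2, -0.9, 0, 15], [0, -2.9, -1.2, 0, 15], [0, -3.6, -1.6, 0, 15], [0, -4.3, -1.9, 0, 15], [0, -5.0, -2.3, 0, 15], [0, -5.7, -2.7, 0, 15], [0, -6.4, -3.0, 0, 15], [0, -7.1, -3.4, 0, 15]]
300.4 -> 309.4 [[0, -0.7, -0.4, 0, 15], [0, -1.3, -0.8, 0, 15], [0, -2.0, -1.2, 0, 15], [0, -2.7, -1.7, 0, 15], [0, -3.3, -2.1, 0, 15], [0, -3.9, -2.6, 0, 15], [0, -4.6, -3.0, 0, 15], [0, -5.2, -3.5, 0, 15], [0, -5.8, -4.0, 0, 15], [0, -6.4, -4.5, 0, 15]]
```

Emit:
{"fn": "jog_arm", "kwargs": {"commands": [[0,-0.8,0.0,0,15],[0,-1.5,-0.1,0,15],[0,-2.3,-0.2,0,15],[0,-3.0,-0.4,0,15],[0,-3.8,-0.6,0,15],[0,-4.5,-0.8,0,15],[0,-5.3,-1.1,0,15],[0,-6.0,-1.3,0,15],[0,-6.8,-1.6,0,15],[0,-7.5,-1.9,0,15]]}}

```text
t: 21.15
eef_pos: [509.8, -53.5, 67.3]
orientation: [0.088, 0.996, -0.001, 0.002]
force: [-7.6, -9.3, -0.2]
gripper_width: 17.9
finger_force: 60.1
```

Run:
```python
from h import *
frc(291.4)
```

```text
t 21.15 L [-86.4  62.4  67.3] F_L [ -5.8 -10.5  -0.2] w 17.9 pad 60.1 spin_err 0.03
radial out 4.0 tangential(lowering) 9.7
```

Emit:
{"fn": "jog_arm", "kwargs": {"commands": [[0,-0.7,-0.3,0,15],[0,-1.5,-0.6,0,15],[0,-2.2,-0.9,0,15],[0,-2.9,-1.2,0,15],[0,-3.6,-1.6,0,15]]}}

```text
t: 21.65
eef_pos: [509.2, -57.0, 69.0]
orientation: [0.088, 0.996, -0.001, 0.002]
force: [-8.3, -8.8, 1.9]
gripper_width: 18.5
finger_force: 60.2
```

Emit:
{"fn": "jog_arm", "kwargs": {"commands": [[0,-0.7,-0.3,0,15],[0,-1.4,-0.7,0,15],[0,-2.1,-1.1,0,15],[0,-2.8,-1.4,0,15],[0,-3.5,-1.8,0,15]]}}

```text
t: 22.15
eef_pos: [508.6, -60.4, 70.9]
orientation: [0.088, 0.996, -0.001, 0.002]
force: [-9.2, -6.6, 1.3]
gripper_width: 17.9
finger_force: 60.1
```

Run:
```python
from h import *
frc(300.4)
for p in np.arange(300.4,345,4): rows(p,p+4,5)
```

```text
t 22.15 L [-86.4  55.4  70.9] F_L [-7.9 -8.1  1.3] w 17.9 pad 60.1 spin_err 0.03
radial out 3.0 tangential(lowering) 7.6
300.4 -> 304.4 [[0, -0.6, -0.4, 0, 15], [0, -1.2, -0.7, 0, 15], [0, -1.8, -1.1, 0, 15], [0, -2.4, -1.5, 0, 15], [0, -2.9, -1.9, 0, 15]]
304.4 -> 308.4 [[0, -0.6, -0.4, 0, 15], [0, -1.1, -0.8, 0, 15], [0, -1.7, -1.2, 0, 15], [0, -2.3, -1.6, 0, 15], [0, -2.8, -2.1, 0, 15]]
308.4 -> 312.4 [[0, -0.5, -0.4, 0, 15], [0, -1.1, -0.9, 0, 15], [0, -1.6, -1.3, 0, 15], [0, -2.1, -1.8, 0, 15], [0, -2.7, -2.3, 0, 15]]
312.4 -> 316.4 [[0, -0.5, -0.5, 0, 15], [0, -1.0, -1.0, 0, 15], [0, -1.5, -1.4, 0, 15], [0, -2.0, -1.9, 0, 15], [0, -2.5, -2.4, 0, 15]]
316.4 -> 320.4 [[0, -0.5, -0.5, 0, 15], [0, -0.9, -1.0, 0, 15], [0, -1.4, -1.5, 0, 15], [0, -1.9, -2.1, 0, 15], [0, -2.3, -2.6, 0, 15]]
320.4 -> 324.4 [[0, -0.4, -0.5, 0, 15], [0, -0.9, -1.1, 0, 15], [0, -1.3, -1.6, 0, 15], [0, -1.7, -2.2, 0, 15], [0, -2.1, -2.8, 0, 15]]
324.4 -> 328.4 [[0, -0.4, -0.6, 0, 15], [0, -0.8, -1.1, 0, 15], [0, -1.2, -1.7, 0, 15], [0, -1.6, -2.3, 0, 15], [0, -1.9, -2.9, 0, 15]]
328.4 -> 332.4 [[0, -0.4, -0.6, 0, 15], [0, -0.7, -1.2, 0, 15], [0, -1.1, -1.8, 0, 15], [0, -1.4, -2.4, 0, 15], [0, -1.7, -3.0, 0, 15]]
332.4 -> 336.4 [[0, -0.3, -0.6, 0, 15], [0, -0.6, -1.2, 0, 15], [0, -0.9, -1.9, 0, 15], [0, -1.2, -2.5, 0, 15], [0, -1.5, -3.1, 0, 15]]
336.4 -> 340.4 [[0, -0.3, -0.6, 0, 15], [0, -0.5, -1.3, 0, 15], [0, -0.8, -1.9, 0, 15], [0, -1.0, -2.6, 0, 15], [0, -1.3, -3.2, 0, 15]]
340.4 -> 344.4 [[0, -0.2, -0.7, 0, 15], [0, -0.4, -1.3, 0, 15], [0, -0.7, -2.0, 0, 15], [0, -0.9, -2.7, 0, 15], [0, -1.1, -3.3, 0, 15]]
344.4 -> 348.4 [[0, -0.2, -0.7, 0, 15], [0, -0.4, -1.3, 0, 15], [0, -0.5, -2.0, 0, 15], [0, -0.7, -2.7, 0, 15], [0, -0.8, -3.4, 0, 15]]
```

Emit:
{"fn": "jog_arm", "kwargs": {"commands": [[0.3,-0.4,-0.2,0,15],[0.6,-0.8,-0.5,0,15],[0.9,-1.2,-0.7,0,15],[1.2,-1.2,-0.7,0,15]]}}

```text
t: 22.55
eef_pos: [508.2, -60.6, 71.6]
orientation: [0.088, 0.996, -0.001, 0.003]
force: [0.6, -4.8, -0.8]
gripper_width: 18.1
finger_force: 59.9
```

Run:
```python
from h import *
frc(302)
```

```text
t 22.55 L [-86.8  55.1  71.6] F_L [ 1.4 -4.6 -0.8] w 18.1 pad 59.9 spin_err 0.02
radial out 3.1 tangential(lowering) 3.5
```

The load is coming off, so the stage is settling on its pads. I'll take small steps to zero.

Emit:
{"fn": "jog_arm", "kwargs": {"commands": [[0,-0.3,-0.2,0,15],[0,-0.6,-0.4,0,15],[0,-0.6,-0.4,0,15]]}}

```text
t: 22.85
eef_pos: [508.1, -60.5, 71.6]
orientation: [0.088, 0.996, -0.0, 0.003]
force: [3.7, -3.4, 1.7]
gripper_width: 18.1
finger_force: 59.9
```

Run:
```python
from h import *
frc(302.5)
```

```text
t 22.85 L [-86.9  55.1  71.6] F_L [ 4.3 -2.7  1.7] w 18.1 pad 59.9 spin_err 0.0
radial out -0.0 tangential(lowering) 3.2
```

Emit:
{"fn": "jog_arm", "kwargs": {"commands": [[-0.3,-0.4,-0.2,0,15],[-0.5,-0.7,-0.4,0,15],[-0.5,-0.7,-0.4,0,15],[-0.5,-0.7,-0.4,0,15]]}}

```text
t: 23.25
eef_pos: [508.0, -60.8, 71.6]
orientation: [0.088, 0.996, 0.0, 0.002]
force: [5.2, -1.6, 1.0]
gripper_width: 18.3
finger_force: 60.1
```

Run:
```python
from h import *
frc(303)
```

```text
t 23.25 L [-86.9  54.9  71.6] F_L [ 5.4 -0.7  1. ] w 18.3 pad 60.1 spin_err -0.01
radial out -0.4 tangential(lowering) 1.1
```

Emit:
{"fn": "jog_arm", "kwargs": {"commands": [[0.4,-0.2,-0.1,0,15],[0.8,-0.4,-0.2,0,15],[0.8,-0.4,-0.2,0,15],[0.8,-0.4,-0.2,0,15]]}}

```text
t: 23.65
eef_pos: [507.9, -60.9, 72.0]
orientation: [0.087, 0.996, 0.0, 0.003]
force: [8.5, -2.1, -1.1]
gripper_width: 17.9
finger_force: 59.9
```

Run:
```python
from h import *
frc(303)
a=snap('scene','x.png')['frame'][120:290,240:410]
cv2.imwrite('pics/m6.png',cv2.resize(a[:,:,::-1],None,fx=3.5,fy=3.5,interpolation=cv2.INTER_CUBIC))
```

```text
t 23.65 L [-87.   54.8  72. ] F_L [ 8.7 -0.6 -1.1] w 17.9 pad 59.9 spin_err -0.02
radial out 1.2 tangential(lowering) -0.1
```

View pics/m6.png

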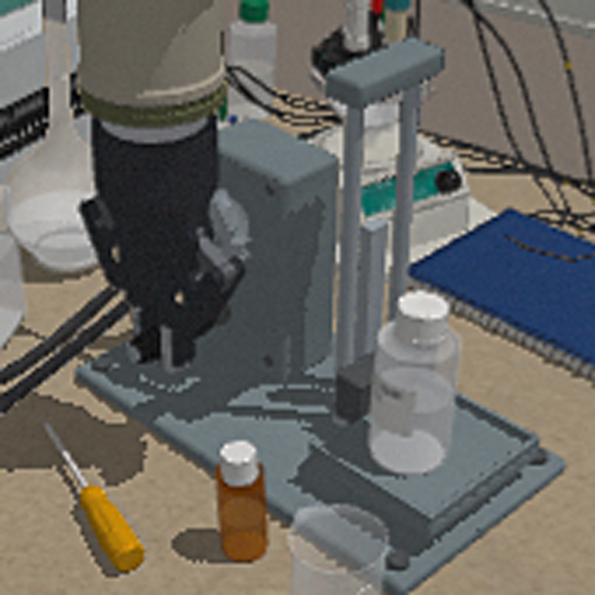

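The stage is down at (430,480) with the bottle standing on it, and the bystanders haven't moved. The tangential load is about 0. I'll relieve the axial force, open gently and lift straight up.

Emit:
{"fn": "jog_arm", "kwargs": {"commands": [[-1,0,0,0,15],[-2,0,0,0,15],[-2,0,0,0,15],[-2,0,0,0,22],[-2,0,0,0,30],[-2,0,0,0,45],[-2,0,0,0,50],[-2,0,0,0,50]]}}

```text
t: 24.5
eef_pos: [506.9, -61.4, 70.2]
orientation: [0.088, 0.996, 0.0, -0.0]
force: [0.8, -0.5, -0.1]
gripper_width: 49.8
finger_force: 0.0
```

Run:
```python
from h import *
frc(303)
```

```text
t 24.5 L [-87.9  54.1  70.2] F_L [ 0.9 -0.3 -0.1] w 49.8 pad 0.0 spin_err 0.0
radial out 0.3 tangential(lowering) 0.2
```

Emit:
{"fn": "jog_arm", "kwargs": {"commands": [[4,0,-10,0,50],[6,0,-30,0,50],[6,0,-60,0,50],[6,0,-100,0,50],[6,0,-145,0,50],[6,0,-190,0,50],[6,0,-220,0,50],[6,0,-220,0,50],[6,0,-220,0,50]]}}

```text
t: 25.4
eef_pos: [501.5, -60.4, 291.9]
orientation: [0.088, 0.996, -0.0, 0.001]
force: [0.2, -0.1, -0.1]
gripper_width: 50.3
finger_force: 0.0
```

Run:
```python
from h import *
st()
a=cv2.imread('x.png')[190:290,320:410].astype(int);b=snap('scene','y.png')['frame'][190:290,320:410,::-1].astype(int)
print('stage/bottle change px',(np.abs(a-b).max(2)>30).sum())
print(r.close_job())
```

```text
t 25.4 L [-93.3  54.1 291.9] F_L [ 0.2 -0.  -0.1] w 50.3 pad 0.0 spin_err -0.0
stage/bottle change px 0
the job is handed in; nothing more can be done
None
```

I lowered the stage onto its pads with the bottle still standing and the lever left over, let go once the crank's load had fallen to about zero, and handed the job in at about 25 s; the fingers pushed the lever against its stop with about 41 N.

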